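# Shut and lock the damp box on the fresh cups

### The job

The freshly thrown grey cups must not dry out: with the fingertips push the sliding cover of their damp box fully shut by its dark rib, and then push that box's red turn-button round as far as it goes, square across the cover's front edge, to lock it. Only push, with closed fingertips or the outside of the fingers: never have the rib or the button between the fingers. Leave the other box with the ochre cups open just as it is, and do not shift or lift any of the pots and tools.

Things in the scene. Friction and masses are not known exactly. Their poses are not given: they have to be found in the camera images.
- fresh_box: open-topped wooden damp box, 320 (its x) x 210 (its y) x 120 mm, fixed to the table; holds two grey, freshly thrown cups. Origin: centre of its underside; +x points to its back, away from the robot at yaw 0, z up. A light front rim 36 mm deep (box x from -160 to -124 mm) has its top at z = 131 mm. Behind it lies the opening (box x -124 to +11 mm), then a fixed deck. Along both long sides dark guide rails, top at z = 134 mm, inner edge at box y = +-89 mm
- fresh_cover (a joint): slide of the fresh box's cover along the box's x, in m: 0 = shut, its front edge against the rim (rib at box x = -60 mm, y = 0); positive = that far open, slid towards the back (+x); range 0 to 0.12. Stays where left; about 1.5 N of friction plus 8 N per m/s of damping
- fresh_rib (a point): top centre of the dark wooden rib on the fresh box's plywood cover; axes as the box. The rib is 12 mm thick (x), 110 mm long (y) and stands 24 mm above the cover; its top is at z = 154 mm and the cover's top face at z = 130 mm. The cover is 150 (x) x 184 (y) x 9 mm, its front edge 64 mm in front of the rib's centre (-x), its back edge 86 mm behind it; captive in its rails, it can only slide
- fresh_button (a joint): angle of the fresh box's turn-button in rad: 0 = lying along the rim, free end towards box +y (unlocked); growing turns it clockwise seen from above; at the stop, 1.571, it lies square across the cover's front edge, free end towards box +x (locked); range -0.6 to 1.571, negative hangs out over the front. Stays where left; about 0.04 N m of friction, 0.02 N m s/rad of damping
- fresh_button_pivot (a point): on the hinge axis (vertical) of the fresh box's red turn-button, at the button's top face, z = 154 mm; box x = -142, y = -20 mm, in the middle of the front rim. The button is a flat bar 18 mm wide and 20 mm high (z 134 to 154 mm) reaching 50 mm from the axis to its free end and 12 mm the other way. Axes turn with the button: its +y runs from the axis to the free end
- fresh_button_tip (a point): top face of the fresh box's red turn-button, on its centre line 40 mm from the hinge axis (10 mm short of the free end); axes as the button
- fresh_cup0: grey unfired cup, 68 mm across the rim, 78 mm tall, loose, standing on the 8 mm floor of the fresh box just behind the rim; origin at the centre of its underside
- fresh_cup1: grey unfired cup, 68 mm across the rim, 78 mm tall, loose, standing on the 8 mm floor of the fresh box just behind the rim; origin at the centre of its underside
- fired_box: open-topped wooden damp box, 320 (its x) x 210 (its y) x 120 mm, fixed to the table; holds two ochre, fired cups. Origin: centre of its underside; +x points to its back, away from the robot at yaw 0, z up. A light front rim 36 mm deep (box x from -160 to -124 mm) has its top at z = 131 mm. Behind it lies the opening (box x -124 to +11 mm), then a fixed deck. Along both long sides dark guide rails, top at z = 134 mm, inner edge at box y = +-89 mm
- fired_cover (a joint): slide of the fired box's cover along the box's x, in m: 0 = shut, its front edge against the rim (rib at box x = -60 mm, y = 0); positive = that far open, slid towards the back (+x); range 0 to 0.12. Stays where left; about 1.5 N of friction plus 8 N per m/s of damping
- fired_rib (a point): top centre of the dark wooden rib on the fired box's plywood cover; axes as the box. The rib is 12 mm thick (x), 110 mm long (y) and stands 24 mm above the cover; its top is at z = 154 mm and the cover's top face at z = 130 mm. The cover is 150 (x) x 184 (y) x 9 mm, its front edge 64 mm in front of the rib's centre (-x), its back edge 86 mm behind it; captive in its rails, it can only slide
- fired_button (a joint): angle of the fired box's turn-button in rad: 0 = lying along the rim, free end towards box +y (unlocked); growing turns it clockwise seen from above; at the stop, 1.571, it lies square across the cover's front edge, free end towards box +x (locked); range -0.6 to 1.571, negative hangs out over the front. Stays where left; about 0.04 N m of friction, 0.02 N m s/rad of damping
- fired_button_pivot (a point): on the hinge axis (vertical) of the fired box's red turn-button, at the button's top face, z = 154 mm; box x = -142, y = -20 mm, in the middle of the front rim. The button is a flat bar 18 mm wide and 20 mm high (z 134 to 154 mm) reaching 50 mm from the axis to its free end and 12 mm the other way. Axes turn with the button: its +y runs from the axis to the free end
- fired_button_tip (a point): top face of the fired box's red turn-button, on its centre line 40 mm from the hinge axis (10 mm short of the free end); axes as the button
- fired_cup0: ochre fired cup, 68 mm across the rim, 78 mm tall, loose, standing on the 8 mm floor of the fired box just behind the rim; origin at the centre of its underside
- fired_cup1: ochre fired cup, 68 mm across the rim, 78 mm tall, loose, standing on the 8 mm floor of the fired box just behind the rim; origin at the centre of its underside
- vase: buff clay vase, 92 mm at its widest, 170 mm tall, loose, beside the boxes to the left; origin at the centre of its underside
- bowl: cream bowl, 124 mm across, 50 mm tall, loose, in front of the boxes; origin at the centre of its underside
- spatula: spatula lying on the table in front of the boxes, loose, under 30 mm high, 280 mm long; origin at its middle on the table, x towards the blade
- jar: small jar of stain, 60 mm across, 90 mm tall, loose, beside the boxes to the right; origin at the centre of its underside

How it is judged:
By the outcome, as a careful person would: the job done as asked, in the order asked, and still so for the second after the job is handed in, with the robot touching nothing.
It also fails if it takes over 48 s, if anything falls off the work surface, if the arm or the gripper's body presses on something with over 40 N, if the wrist force passes 120 N, or if a joint passes its speed limit or range.

### The arm

A 6-joint arm with a two-finger parallel gripper is mounted at the origin on the work surface. World frame = base frame: x ahead of the robot, y to its left, z up, the work surface at z = 0. Lengths are in m, angles in rad, forces in N, time in s.
With the tool pointing down it reaches from about 0.375 to 0.975 m from the base axis. Payload 3.8 kg.
Tool frame: the origin (TCP) lies midway between the tips of the shut fingers; the grasp point (between the pads) lies 19 mm behind it; x points along the fingers, y is the direction in which the jaws open and shut, and the axes are right-handed (so a half turn about x gives the same grasp; the last joint's range is limited). The gripper opens to 88 mm and grips with 3 to 60 N. Pads are 18 mm wide; open, the fingers measure 123 mm over their backs; the gripper's body (75 mm by 187 mm) begins 45 mm behind the grasp point.
Start: joints at [-1.179, 0.264, 1.604, -0, 1.274, -0.037], TCP at [0.281, -0.614, 0.199] pointing down, gripper open.
Joint ranges: [-2.63, 2.63], [-0.94, 2.18], [0.31, 2.57], [-1.31, 4.45], [0, 2.66], [-2.55, 2.55]. Speed limits (rad/s): [2.57, 2.57, 3.14, 3.14, 3.14, 3.14].

### API

Orientations are given as a rotation vector (axis times angle).
In Python, from cell import manip, inverse_kinematics, cams, order gives the robot as it stands. Calls block until the motion is done:
- manip.move_pose(position, orientation): joint-space move of the TCP to a pose.
- manip.move_linear(position, rate=0.15, rot=None): straight line of the TCP; rot=None keeps the orientation; rate is the mean speed in m/s.
- manip.set_joints(angles): joint-space move.
- manip.set_gripper(opening, force=None): finger opening in m; force is the grip in N (None keeps the last); returns when the fingers have stopped.
- manip.dwell(seconds).
- inverse_kinematics(position, orientation): joint angles nearest the present ones, or None.
- manip.state(): the state.
- cams.capture(name): name is "side" or "top"; returns a dict with "image" (400x640x3 uint8, blue, green, red), "z_map" (400x640 float32, m along the optical axis (not along the pixel's ray), 0 where there is no reading), "intrinsics" (3x3 intrinsics, pixels), "k1" (the pictures are not rectified: a ray, as slopes to the right and down, at radius r is drawn at 1 + k1 r^2 times it, then the intrinsics apply), "position" and "orientation" of the camera in the world. Camera axes: x right, y down, z forward; pixel columns grow to the right and rows downward; lengths in m; the calibration is good to about 2 mm. A picture is of the moment at which its call begins.
A pose or a line that the arm cannot do raises manip.IKError and nothing moves.
- order.close_job(): hands the job in, once; it reports no verdict.
The state is a dict: "clock": time; "joint_pos": joint angles; "joint_velocities": joint speeds; "tau": joint torques, N m; "tool_pos": TCP position; "tcp_rot": TCP orientation; "contact_force": force on the tool from outside, world axes, zero at the start; "moment": the same for the moment, N m; "gripper_width": finger opening in m.
Only numpy, scipy, OpenCV 4.12 (cv2) and the standard library are available. Lean on these libraries where they do the work, as an engineer would, in place of code of your own. Each camera call takes 0.05 s, during which the arm holds its last target. There are 200 camera calls.

## Working session

There is one attempt and no reset: what is moved stays moved. The work goes in short steps, each a Python script; the robot and the scene stay as the last script left them, time stands still between calls to the robot, and variables do not carry over. Pictures are saved under pics/ and viewed, about 8 in all and at most 12, crops included, and the job is handed in when it is done.

```bash
mkdir -p pics; ls
cat > h.py <<'E'
import numpy as np, cv2
from scipy.spatial.transform import Rotation as R
from cell import manip, inverse_kinematics, cams, order
def shot(n,fn):
    d=cams.capture(n); cv2.imwrite(f'pics/{fn}.png',d['image']); np.save(f'pics/{fn}.npy',d,allow_pickle=True); return d
def load(fn): return np.load(f'pics/{fn}.npy',allow_pickle=True).item()
def rot(d):
    o=np.array(d['orientation'],float); return R.from_matrix(o) if o.shape==(3,3) else R.from_rotvec(o)
def ray(d,u,v):
    K=np.array(d['intrinsics']); dist=np.array([d['k1'],0,0,0,0],float)
    p=cv2.undistortPoints(np.array([[[u,v]]],float),K,dist)[0,0]; return np.array([p[0],p[1],1.])
def depthpt(d,u,v):
    w=d['z_map'][int(v)-1:int(v)+2,int(u)-1:int(u)+2]; z=np.median(w[w>0]) if (w>0).any() else np.nan
    return rot(d).apply(ray(d,u,v)*z)+d['position']
def planept(d,u,v,h):
    r=rot(d).apply(ray(d,u,v)); p=np.array(d['position']); return p+r*(h-p[2])/r[2]
E
python3 - <<'E'
from h import *
for n in('top','side'):
    d=shot(n,n+'1'); print(n,d['position'],d['orientation'],d['k1'],d['intrinsics'])
print(manip.state())
E
```

```text
pics
top [0.36034239 0.00343662 1.16552989] [-2.20465423  2.16744505 -0.09676398] 0.011252142308324189 [[369.23455419   0.         322.1502444 ]
 [  0.         369.23455419 197.8479835 ]
 [  0.           0.           1.        ]]
side [0.48929397 0.89080026 1.06503358] [-0.14430354 -2.89959991  1.15804623] -0.11746554564985091 [[463.90604601   0.         325.03040672]
 [  0.         463.90604601 196.86581902]
 [  0.           0.           1.        ]]
{'clock': 0.1, 'joint_pos': array([-1.17889109e+00,  2.64680878e-01,  1.60522907e+00,  9.16186719e-06,
        1.27369012e+00, -3.68539188e-02]), 'joint_velocities': array([-1.69989464e-04, -1.87352462e-03, -3.63624703e-03, -3.78647681e-04,
        1.11972487e-03, -4.66527195e-05]), 'tau': array([ 1.51069824e-03, -5.03620183e+01, -3.58071148e+01,  7.31749437e-02,
        2.33491778e-02, -7.73806482e-05]), 'tool_pos': array([ 0.28038261, -0.61322578,  0.19821503]), 'tcp_rot': array([ 1.98493333,  0.43425274, -1.98563608]), 'contact_force': array([ 0.40665894, -0.57029334,  0.03166856]), 'moment': array([ 0.01529743, -0.06260407,  0.0120072 ]), 'gripper_width': 0.08817795982832205}
```

View pics/top1.png

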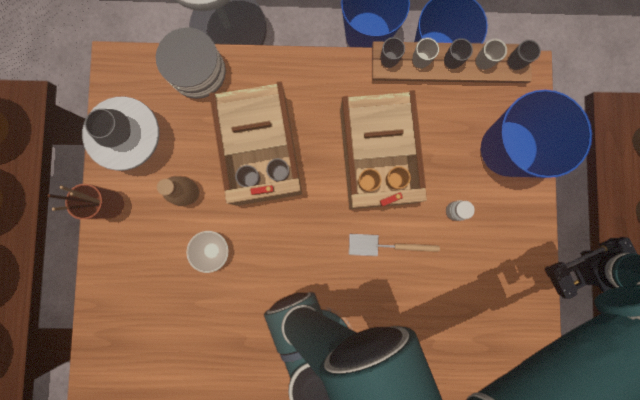

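View pics/side1.png

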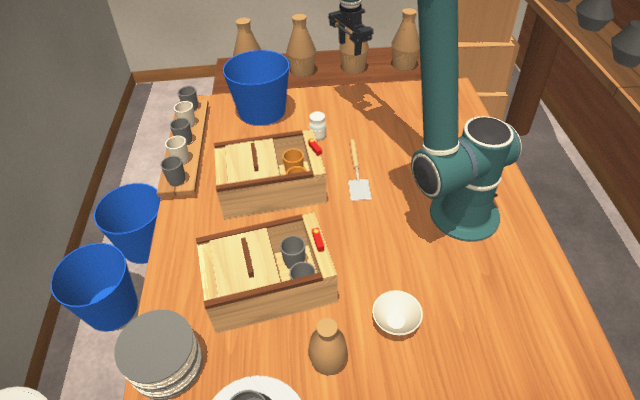

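Top view: the grey cups are in the left box (cups near (248,175) and (278,170), rib about (252,127), red button about (262,190)). The ochre box is on the right. In the side view the fresh box is the nearer one, with its rib at (248,257) and button at (319,240). Next I'll enlarge both.

Run:
```python
from h import *
a=load('top1')['image'][75:210,205:310]; b=load('side1')['image'][205:330,190:340]
a=cv2.resize(a,None,fx=4,fy=4,interpolation=cv2.INTER_CUBIC); b=cv2.resize(b,None,fx=2.4,fy=2.4,interpolation=cv2.INTER_CUBIC)
o=np.zeros((540,790,3),np.uint8); o[:,:420]=a; o[:b.shape[0],425:425+b.shape[1]]=b
for i in range(0,420,40):cv2.putText(o,str(205+i//4),(i,8),0,.3,(0,255,0))
cv2.imwrite('pics/crop1.png',o)
```

```text
(no output)
```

View pics/crop1.png

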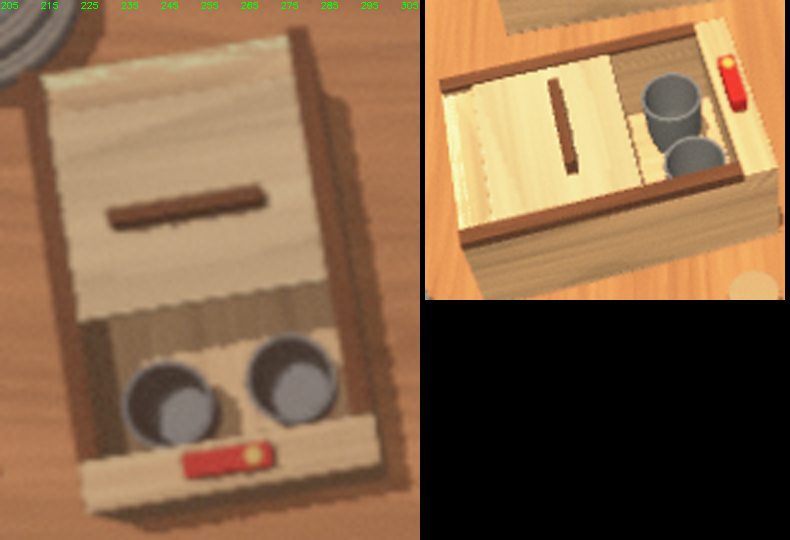

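The crop shows, in top-image pixels: rim front corners (226.5,203) and (300.5,190.8), rib centre (251.8,126.3), pivot (268.5,188.8), button end (250.8,191.8). In the side image: rib (247,256), pivot (316.3,231.3), button end (321.3,249.2). I'll triangulate these and compare with depth.

Run:
```python
from h import *
t=load('top1');s=load('side1')
def tri(a,b):
    p,q=np.array(t['position']),np.array(s['position']);u=rot(t).apply(ray(t,*a));v=rot(s).apply(ray(s,*b))
    k=np.linalg.lstsq(np.c_[u,-v],q-p,rcond=None)[0]; x,y=p+k[0]*u,q+k[1]*v
    return ((x+y)/2).round(4),np.linalg.norm(x-y).round(4)
for n,a,b in(('rib',(251.8,126.3),(247,256)),('piv',(268.5,188.8),(316.3,231.3)),('end',(250.8,191.8),(321.3,249.2))):
    print(n,tri(a,b),depthpt(t,*a).round(4),depthpt(s,*b).round(4),planept(t,*a,.154).round(4),planept(s,*b,.154).round(4))
A,B=planept(t,226.5,203,.131),planept(t,300.5,190.8,.131); print(A,B,np.linalg.norm(A-B))
d=A-B; yaw=np.arctan2(d[1],d[0])-np.pi/2; print('yaw',yaw)
C=planept(t,225,190.5,.131);D=planept(t,298.75,178.75,.131);print(C,D)
P=R.from_rotvec([0,0,yaw])
print('origin by rim',(A+B)/2+P.apply([.16,0,0]),'by piv',planept(t,268.5,188.8,.154)-P.apply([-.142,-.02,0]))
# rib ends in top, side
for a in((232.2,129),(271.3,123)): print('ribend',planept(t,*a,.154))
print(R.from_rotvec(manip.state()['tcp_rot']).as_matrix().round(3))
```

```text
rib (array([0.6383, 0.1955, 0.1415]), np.float64(0.0026)) [0.6364 0.1931 0.1534] [0.6348 0.206  0.155 ] [0.6362 0.193  0.154 ] [0.635  0.2053 0.154 ]
piv (array([0.4617, 0.1425, 0.1504]), np.float64(0.0021)) [0.4623 0.1418 0.1547] [0.4608 0.1488 0.1578] [0.4624 0.1418 0.154 ] [0.4607 0.1456 0.154 ]
end (array([0.4535, 0.1928, 0.1402]), np.float64(0.0021)) [0.4554 0.1945 0.1301] [0.4525 0.1947 0.1426] [0.4532 0.1901 0.154 ] [0.453  0.2033 0.154 ]
[0.42267191 0.2611054  0.131     ] [0.46061686 0.05499643 0.131     ] 0.20957272992941925
yaw 0.1820627797534673
[0.45771384 0.26658734 0.131     ] [0.4946581  0.06064916 0.131     ]
origin by rim [0.59899996 0.1870203  0.131     ] by piv [0.5983858  0.18722256 0.154     ]
ribend [0.62749382 0.24708979 0.154     ]
ribend [0.64669271 0.13914131 0.154     ]
[[-0.001  0.416 -0.909]
 [ 0.002 -0.909 -0.416]
 [-1.    -0.002 -0.   ]]
```

```bash
cat >> h.py <<'E'
O=np.array([.5987,.1871,0]); YAW=.180; B=R.from_rotvec([0,0,YAW])
W=lambda x,y,z: O+B.apply([x,y,z])
L=lambda p: B.inv().apply(np.array(p)-O)
def down(sign): # tool x down, tool y = sign*box y
    y=B.apply([0,sign,0]); x=np.array([0,0,-1.]); return R.from_matrix(np.c_[x,y,np.cross(x,y)]).as_rotvec()
def rep(tag=''):
    s=manip.state(); print(tag,round(s['clock'],2),'box',L(s['tool_pos']).round(4),'F',B.inv().apply(s['contact_force']).round(1),flush=True); return s
E
python3 - <<'E'
from h import *
manip.set_gripper(0)
p=manip.state()['tool_pos']; manip.move_linear([p[0],p[1],.40],rate=.3); rep('up')
q=[(np.abs(inverse_kinematics(W(.08,0,.23),down(s))[5]),s) for s in(1,-1) if inverse_kinematics(W(.08,0,.23),down(s)) is not None]; print(q)
s=min(q)[1]
manip.move_pose(W(.08,0,.30),down(s)); rep('over')
manip.move_linear(W(.08,0,.137),rate=.15); s=rep('down'); print(s['gripper_width'])
shot('side','side2')
d=shot('top','top2')
cv2.imwrite('pics/c2.png',np.vstack([cv2.resize(load(n)['image'][a:b,c:e],(450,300),interpolation=cv2.INTER_CUBIC) for n,a,b,c,e in(('side2',205,305,190,340),('top2',80,180,190,340))]))
E
```

```text
up 2.22 box [-0.4565 -0.7306  0.398 ] F [-0.1 -0.3  0.1]
[(np.float64(1.4970194696272685), 1), (np.float64(1.6445731839625246), -1)]
over 5.41 box [ 0.0801 -0.001   0.3001] F [ 0.1 -0.3  0.9]
down 6.64 box [8.100e-02 1.000e-04 1.385e-01] F [ 0.7  0.4 -0.2]
0.0007212623568729252
```

View pics/c2.png

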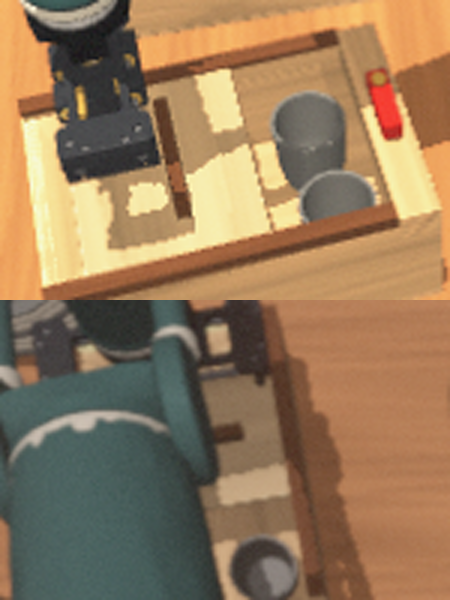

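The tool is down behind the rib and free of it: fingers left of the rib at about (120,150) in the upper crop, rib at (172,160). Now I'll push.

Run:
```python
from h import *
manip.move_linear(W(.065,0,.137),rate=.1); rep()
for x in (.05,.03,.0,-.03,-.038): manip.move_linear(W(x,0,.137),rate=.08); s=rep(x)
for x in np.arange(-.040,-.060,-.002):
    manip.move_linear(W(x,0,.137),rate=.04); manip.dwell(.1); s=rep(round(x,3))
    if B.inv().apply(s['contact_force'])[0]>8: break
shot('side','side3')
cv2.imwrite('pics/c3.png',cv2.resize(load('side3')['image'][195:315,180:350],None,fx=4,fy=4,interpolation=cv2.INTER_CUBIC))
```

```text
7.04 box [0.0651 0.     0.1378] F [-0.4 -0.6 -0.4]
0.05 7.38 box [0.05   0.     0.1372] F [ 0.3 -0.3 -0.2]
0.03 7.78 box [0.0301 0.     0.1372] F [-0.7 -0.  -0.3]
0.0 8.3 box [0.0002 0.     0.1372] F [-0.   0.5  0.4]
-0.03 8.82 box [-0.0298  0.      0.1372] F [-0.3 -0.3  0.2]
-0.038 9.07 box [-0.0381  0.      0.137 ] F [-0.4  0.  -0.3]
-0.04 9.43 box [-0.0399 -0.      0.137 ] F [-0.4  0.2  0. ]
-0.042 9.78 box [-0.042 -0.     0.137] F [-0.9 -0.7 -0.5]
-0.044 10.12 box [-0.044 -0.     0.137] F [0.3 0.  0.3]
-0.046 10.47 box [-0.046 -0.     0.137] F [-0.6 -0.   0.8]
-0.048 10.82 box [-0.048 -0.     0.137] F [-0.   0.2 -0.5]
-0.05 11.18 box [-0.05   0.     0.137] F [-0.3  0.6  0.4]
-0.052 11.53 box [-0.052  0.     0.137] F [-0.8 -0.2 -0.7]
-0.054 11.88 box [-0.054 -0.     0.137] F [ 0.1  0.  -0.7]
-0.056 12.22 box [-0.056  0.     0.137] F [-0.2 -0.2  0.8]
-0.058 12.57 box [-0.058 -0.     0.137] F [ 0.2 -0.1 -0. ]
```

View pics/c3.png

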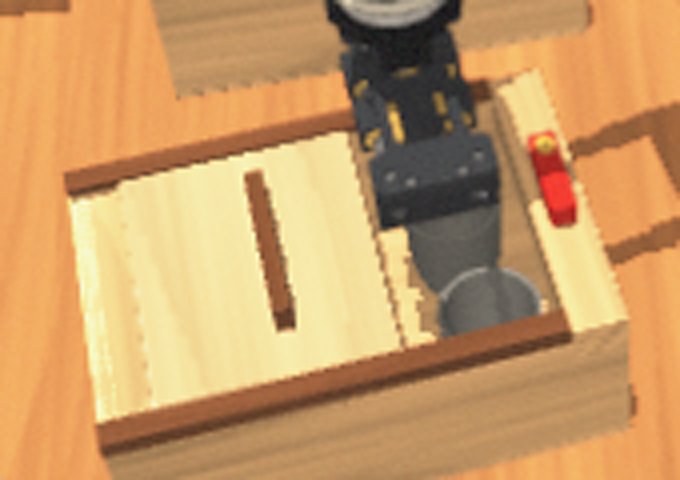

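The rib did not move (still at side px (244,239)-(252,276)) and there was no contact force, so the fingertips missed it. I'll measure where the gripper really is from the depth map.

```bash
python3 - <<'E'
from h import *
s=load('side3')
def proj(p):
    c=rot(s).inv().apply(np.array(p)-s['position']); K=s['intrinsics'];a=c[:2]/c[2];a=a*(1+s['k1']*(a@a)); return (K[:2,:2]@a+K[:2,2]).round(1)
for n,p in (('tcp',W(-.058,0,.137)),('bodybottom near',W(-.058,.093,.201)),('bodybot c',W(-.058,0,.201))):print(n,proj(p), ((proj(p)-[180,195])*4).round())
for c in((390,215),(480,200),(380,170),(490,150),(430,180),(360,60),(400,130),(450,60),(420,110),(440,235),(480,250)):
    print(c,L(depthpt(s,180+c[0]/4,195+c[1]/4)).round(3))
print(manip.state()['joint_pos'],manip.state()['gripper_width'])
print(R.from_rotvec(manip.state()['tcp_rot']).as_matrix().round(3), down(1))
E
python3 - <<'E'
import sys; sys.path.insert(0,'.')
from h import *
d=shot('top','top3'); o=cv2.resize(d['image'][70:215,190:340],None,fx=4,fy=4,interpolation=cv2.INTER_CUBIC); cv2.imwrite('pics/c4.png',o)
E
```

```text
tcp [285.4 247.8] [422. 211.]
bodybottom near [291.7 262.1] [447. 268.]
bodybot c [283.2 231.7] [413. 147.]
(390, 215) [-0.031  0.088  0.255]
(480, 200) [-0.082  0.086  0.247]
(380, 170) [-0.03   0.079  0.284]
(490, 150) [-0.09   0.084  0.285]
(430, 180) [-0.055  0.093  0.284]
(360, 60) [-0.036 -0.018  0.267]
(400, 130) [-0.047  0.045  0.272]
(450, 60) [-0.084  0.016  0.288]
(420, 110) [-0.062  0.027  0.265]
(440, 235) [-0.075 -0.064  0.022]
(480, 250) [-0.094 -0.011  0.067]
[ 2.71660581e-01  1.13943251e-01  1.89970260e+00  1.87918562e-05
  1.12790451e+00 -1.47913530e+00] 0.00032239923582173477
[[ 0.    -0.179  0.984]
 [ 0.     0.984  0.179]
 [-1.     0.     0.   ]] [-0.14133723  1.56617128  0.14133723]
```

Run:
```python
from h import *
def proj(s,p):
    c=rot(s).inv().apply(np.array(p)-s['position']); K=s['intrinsics'];a=c[:2]/c[2];a=a*(1+s['k1']*(a@a)); return K[:2,:2]@a+K[:2,2]
s=load('side1');t=load('top1')
p=np.array([.2804,-.6132,.1982]);y=np.array([.416,-.909,0])
out=[]
for d,x0,y0 in((s,310,0),(t,530,220)):
    im=cv2.resize(d['image'][y0:y0+100,x0:x0+100],None,fx=4,fy=4,interpolation=cv2.INTER_CUBIC)
    for q,c in((p,(0,0,255)),(p+.044*y,(0,255,0)),(p-.044*y,(0,255,0)),(p+[0,0,.064],(255,0,0))):
        u=(proj(d,q)-[x0,y0])*4; print(u); cv2.circle(im,tuple(int(v) for v in u),3,c,-1)
    out.append(im)
cv2.imwrite('pics/c5.png',np.hstack(out))
for u,v in((350,52),(345,35),(338,20),(355,30)): print((u,v),depthpt(s,u,v).round(3))
```

```text
[155.71618849 233.2059186 ]
[130.52240588 212.67706512]
[181.75020229 254.47006545]
[156.78057658 169.33705238]
[ 99.98516945 167.24493906]
[160.68049312 139.91288584]
[ 39.16356757 194.66372187]
[167.81967097 177.29972769]
(350, 52) [ 0.197 -1.181 -0.094]
(345, 35) [ 0.216 -1.231 -0.026]
(338, 20) [ 0.318 -0.635  0.339]
(355, 30) [ 0.272 -0.538  0.346]
```

View pics/c5.png

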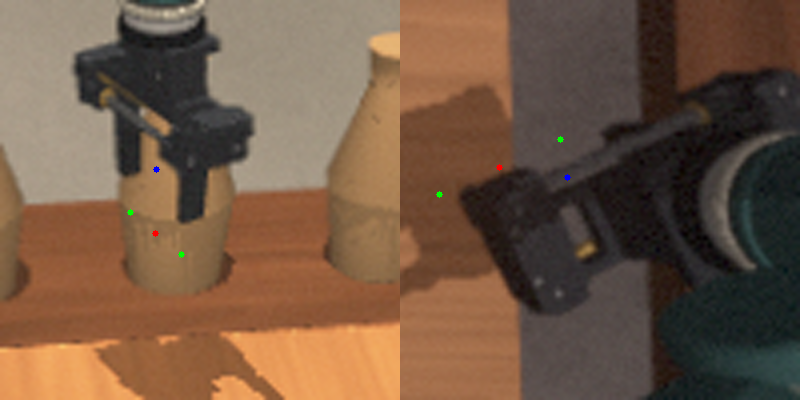

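View pics/c4.png

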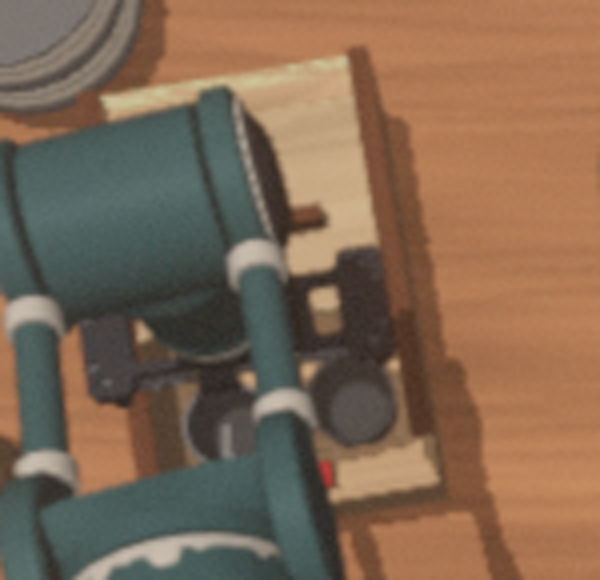

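The picture at the start pose shows the real fingertips at about (160,195) in the crop, while the stated TCP projects to (156,233). The gripper body's depth also reads about 45 mm higher than the stated geometry allows. So the real tips sit about 40 mm above the reported TCP, and the tool passed over the rib without touching it. I'll go back behind the rib with the jaw along the slide direction, which makes the fingers visible from the side, and measure the tips.

```bash
cat >> h.py <<'E'
def downx(sign): # tool y = sign*box x
    y=B.apply([sign,0,0]); x=np.array([0,0,-1.]); return R.from_matrix(np.c_[x,y,np.cross(x,y)]).as_rotvec()
def proj(s,p):
    c=rot(s).inv().apply(np.array(p)-s['position']); K=s['intrinsics'];a=c[:2]/c[2];a=a*(1+s['k1']*(a@a)); return K[:2,:2]@a+K[:2,2]
E
python3 - <<'E'
from h import *
manip.move_linear(W(-.058,0,.18),rate=.2); manip.move_linear(W(.10,0,.18),rate=.25)
q=[(abs(inverse_kinematics(W(.1,0,.16),downx(s))[5]),s) for s in(1,-1) if inverse_kinematics(W(.1,0,.16),downx(s)) is not None];print(q)
manip.move_pose(W(.1,0,.16),downx(min(q)[1])); manip.dwell(.2); s=rep()
d=shot('side','side4'); x0,y0=190,190
im=cv2.resize(d['image'][y0:y0+100,x0:x0+130],None,fx=6,fy=6,interpolation=cv2.INTER_CUBIC)
for k,h in enumerate((0,.02,.04,.06)):
    u=(proj(d,W(.1,0,.16+h))-[x0,y0])*6; print(h,u); cv2.circle(im,tuple(int(v) for v in u),3,(0,0,255),-1)
cv2.imwrite('pics/c6.png',im)
E
```

```text
[(np.float64(0.07174684389201547), 1)]
 15.43 box [0.0999 0.     0.1601] F [-0.2 -0.7 -0.3]
0 [187.03522864 398.90234899]
0.02 [177.77788029 369.19054093]
0.04 [168.29117004 338.66865001]
0.06 [158.56745182 307.30613431]
```

View pics/c6.png

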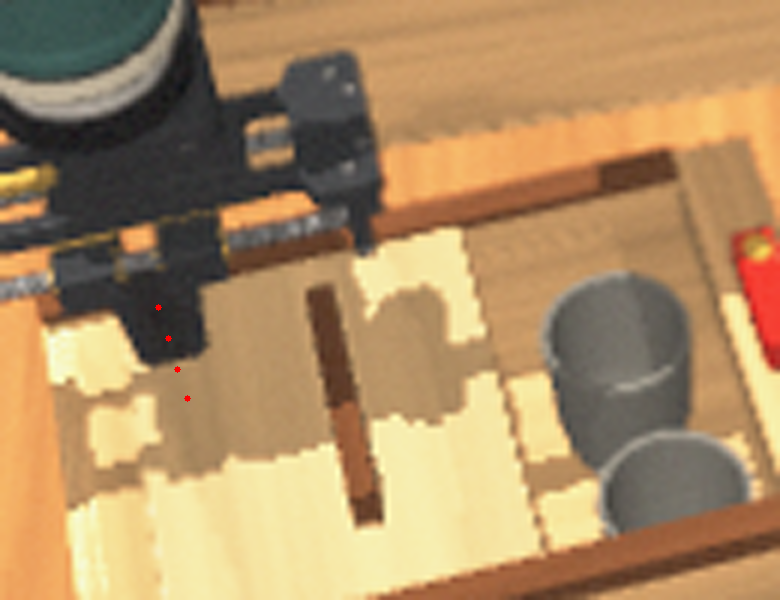

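The closed fingertips are clearly visible: lower edge from about (145,362) to (205,350) in the crop, well above the stated TCP's mark at (187,399). I'll compute the height from this.

Run:
```python
from h import *
d=load('side4'); f=lambda u,v:(190+u/6,190+v/6)
for c in((160,335),(170,345),(185,340),(190,345),(155,350),(195,330),(150,310),(200,310)): print(c,L(depthpt(d,*f(*c))).round(4))
# visible lower edge on near face plane y=+.009: intersect rays
for c in((146,362),(203,352)):
    r=B.inv().apply(rot(d).apply(ray(d,*f(*c)))); p=L(d['position'])
    for yy in (.009,.0): print(c,yy,(p+r*(yy-p[1])/r[1]).round(4))
z=d['z_map'][240:252,210:228]; print((z*1000).astype(int))
```

```text
(160, 335) [0.1012 0.0123 0.2182]
(170, 345) [0.0989 0.0105 0.2088]
(185, 340) [0.0926 0.0126 0.2123]
(190, 345) [0.0913 0.0126 0.2087]
(155, 350) [0.105  0.0107 0.208 ]
(195, 330) [0.0879 0.0114 0.2154]
(150, 310) [0.1024 0.0085 0.2297]
(200, 310) [0.0841 0.0099 0.2248]
(146, 362) 0.009 [0.1099 0.009  0.1999]
(146, 362) 0.0 [0.1111 0.     0.1888]
(203, 352) 0.009 [0.0876 0.009  0.1982]
(203, 352) 0.0 [0.0885 0.     0.1872]
[[1011 1047 1056 1057 1051 1067 1056 1054 1058 1056 1059 1054 1057 1192
  1190 1189 1187 1188]
 [1049 1050 1054 1056 1059 1058 1070 1053 1061 1060 1056 1057 1059 1062
  1190 1183 1183 1186]
 [1053 1055 1057 1057 1061 1060 1070 1060 1062 1063 1063 1062 1066 1065
  1182 1184 1183 1185]
 [1056 1055 1058 1055 1057 1062 1062 1061 1065 1061 1064 1066 1065 1066
  1184 1182 1181 1179]
 [1058 1055 1059 1062 1059 1063 1063 1063 1065 1065 1069 1069 1066 1071
  1173 1178 1176 1180]
 [1195 1057 1061 1062 1063 1066 1064 1068 1070 1066 1069 1068 1066 1072
  1173 1181 1179 1180]
 [1186 1064 1064 1063 1071 1069 1070 1071 1069 1072 1071 1075 1071 1072
  1178 1175 1173 1175]
 [   0 1174 1065 1068 1069 1071 1071 1074 1074 1076 1073 1079 1074 1078
  1172 1174 1172 1171]
 [1184 1170 1069 1071 1070 1077 1078 1077 1078 1078 1081 1081 1074 1080
  1173 1170 1167 1170]
 [1182 1166 1169 1071 1074 1077 1078 1080 1079 1082 1082 1081 1081 1170
  1174 1170 1168 1165]
 [1176 1166 1167 1076 1077 1076 1079 1082 1166 1167 1167 1169 1164 1164
  1170 1168 1165 1165]
 [1178 1179 1162 1167 1161 1078 1163 1163 1163 1162 1162 1163 1167 1162
  1166 1164 1163 1165]]
```

The real tips are 40 mm above the reported TCP, and the closed fingers are about 22 mm across. I'll correct for that, descend behind the rib with a force check, and push.

```bash
echo 'DZ=.040' >> h.py
python3 - <<'E'
from h import *
fz=lambda s:B.inv().apply(s['contact_force'])
manip.move_linear(W(.09,0,.150-DZ),rate=.12)
for z in(.146,.142,.139):
    manip.move_linear(W(.09,0,z-DZ),rate=.06); s=rep(z)
    if fz(s)[2]>3: print('touch'); break
z=s['tool_pos'][2]+(.001 if fz(s)[2]>3 else 0)
for x in(.075,.060,.05): manip.move_linear(W(x,0,z),rate=.06); s=rep(x)
shot('side','side5'); print(z)
for x in(.02,-.01,-.034): manip.move_linear(W(x,0,z),rate=.07); s=rep(x)
for x in np.arange(-.036,-.056,-.002):
    manip.move_linear(W(x,0,z),rate=.04); s=rep(round(x,3))
    if fz(s)[0]>8: break
shot('side','side6')
cv2.imwrite('pics/c7.png',cv2.resize(load('side6')['image'][195:315,180:350],None,fx=4,fy=4,interpolation=cv2.INTER_CUBIC))
E
```

```text
0.146 16.3 box [0.0905 0.     0.1067] F [ 0.3 -0.3  0.1]
0.142 16.55 box [ 0.0898 -0.      0.1017] F [ 1.2 -0.   1. ]
0.139 16.8 box [ 0.0897 -0.      0.0986] F [-0.6  0.4 -0.4]
0.075 17.2 box [0.0745 0.     0.0987] F [0.  0.3 0.4]
0.06 17.6 box [0.0596 0.     0.0987] F [ 0.4 -0.5  0.6]
0.05 17.92 box [0.0494 0.     0.0986] F [ 0.1  0.3 -0.3]
0.0985715820153327
0.02 18.54 box [0.0193 0.0001 0.0986] F [0.1 0.4 0.2]
-0.01 19.12 box [-0.0108  0.0001  0.0985] F [-0.   0.7  0.1]
-0.034 19.61 box [-0.0349  0.0001  0.0985] F [ 0.4  0.4 -0.5]
-0.036 19.86 box [-0.0362  0.      0.0985] F [-0.1  0.2  0.1]
-0.038 20.11 box [-0.038   0.      0.0985] F [ 1.1  0.1 -0.1]
-0.04 20.36 box [-0.0386  0.      0.0988] F [ 4.   0.4 -2.6]
-0.042 20.61 box [-0.0385  0.      0.099 ] F [10.3 -0.2 -5.7]
```

View pics/c7.png

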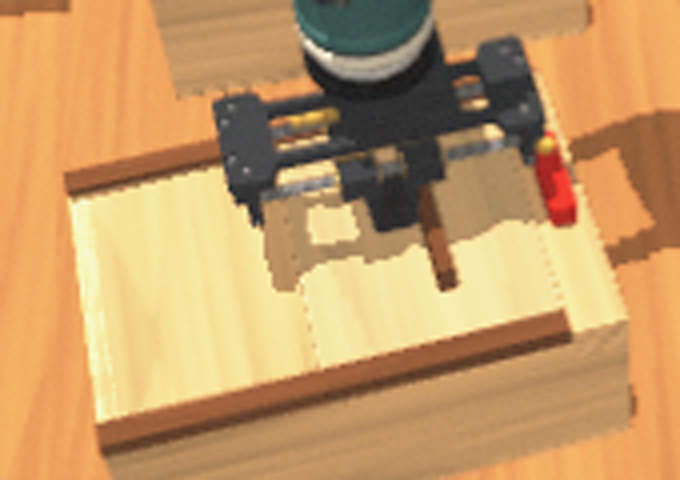

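The cover is shut: the force rose to 10 N at the stop, with the rib at about (437,240) and the cover's edge meeting the rim at about (550,260). The button still lies along the rim, (545,145)-(565,220). Next is the button.

Run:
```python
from h import *
F=lambda s:B.inv().apply(s['contact_force'])
a,b,r,z=.0155,.010,.030,.141-DZ
def T(th,gap=0):
    u=np.array([np.sin(th),np.cos(th)]);n=np.array([-np.cos(th),np.sin(th)])
    p=np.array([-.142,-.02])+r*u+(.009+a*np.cos(th)+b*np.sin(th)+gap)*n; return W(p[0],p[1],z)
x=L(manip.state()['tool_pos'])
manip.move_linear(W(-.034,0,.0985),rate=.08); manip.move_linear(W(-.034,0,.175-DZ),rate=.2)
manip.move_linear(W(-.182,.010,.175-DZ),rate=.2); manip.move_linear(W(-.182,.010,z),rate=.1); rep('front')
for th in np.linspace(0,np.pi/2,10):
    manip.move_linear(T(th),rate=.06); s=rep(round(th,2))
    if np.linalg.norm(F(s))>15: print('stop'); break
else:
    for g in(.0015,.003,.0045,.006,.0075):
        if F(s)[1]>6: break
        manip.move_linear(T(np.pi/2,-g),rate=.03); s=rep(g)
shot('side','side7')
```

```text
front 22.62 box [-0.1819  0.0099  0.1006] F [ 0.9 -0.1 -0.4]
0.0 23.03 box [-0.1657  0.01    0.1014] F [-0.8  0.5  0.3]
0.17 23.28 box [-0.1624  0.0143  0.1009] F [-0.  -0.3 -0.4]
0.35 23.54 box [-0.157   0.0177  0.1008] F [-0.2  0.8 -0.7]
0.52 23.8 box [-0.1501  0.02    0.1011] F [-0.5  0.8 -0.2]
0.7 24.07 box [-0.1427  0.0207  0.1012] F [ 0.4  1.9 -0.2]
0.87 24.34 box [-0.1352  0.0196  0.1013] F [-1.5  0.8  0.3]
1.05 24.62 box [-0.1279  0.0168  0.1012] F [0.3 0.3 0.1]
1.22 24.91 box [-0.1212  0.0122  0.1011] F [0.3 0.2 0.6]
1.4 25.2 box [-0.1157  0.006   0.1011] F [-0.3  0.9 -0.2]
1.57 25.49 box [-0.1139  0.0019  0.1009] F [-7.2 12.9  3.6]
stop
```

It is at the stop with about 13 N. I'll back off and look.

Run:
```python
from h import *
p=L(manip.state()['tool_pos'])
manip.move_linear(W(p[0],p[1]+.02,p[2]),rate=.08); rep(); manip.move_linear(W(p[0],p[1]+.02,.28),rate=.2)
manip.move_linear(W(-.15,-.35,.30),rate=.3); rep()
s=shot('side','side8');t=shot('top','top8')
A=cv2.resize(s['image'][200:320,190:345],None,fx=3,fy=3,interpolation=cv2.INTER_CUBIC);C=cv2.resize(t['image'][80:210,205:315],None,fx=3,fy=3,interpolation=cv2.INTER_CUBIC)
o=np.zeros((400,800,3),np.uint8);o[:360,:465]=A;o[:390,468:798]=C;cv2.imwrite('pics/c8.png',o)
```

```text
25.98 box [-0.1137  0.0221  0.1009] F [ 0.6  1.1 -0. ]
 28.43 box [-0.15   -0.3489  0.2997] F [0.2 0.  0.1]
```

View pics/c8.png

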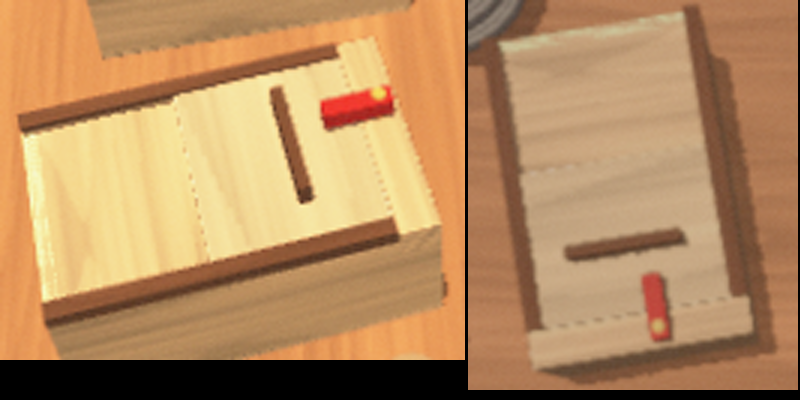

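Top crop: the button runs from pivot (657,327) to end (652,275), and the cover is shut against the rim. I'll check the angle numerically.

Run:
```python
from h import *
for n in('top8','side8'):
    d=load(n); im=d['image'].astype(int); m=(im[...,2]>120)&(im[...,1]<70)&(im[...,0]<80); ys,xs=np.nonzero(m)
    k=[np.hypot(*(L(planept(d,x,y,.154))[:2]-[-.115,-.02]))<.07 for x,y in zip(xs,ys)]
    P=np.array([L(planept(d,x,y,.154))[:2] for x,y in zip(xs[k],ys[k])]); c=P.mean(0)
    print(n,len(P),c.round(4),'pivot->centroid angle',np.arctan2(c[0]+.142,c[1]+.02).round(3),'x',P[:,0].min().round(4),P[:,0].max().round(4),'y',P[:,1].min().round(4),P[:,1].max().round(4))
t=load('top8');f=lambda u,v:(205+(u-468)/3,80+v/3)
a,b=[L(planept(t,*f(*c),.154)) for c in((657.5,326.5),(653,277))];print(a,b,'angle',np.arctan2(b[0]-a[0],b[1]-a[1]))
i,j=[L(planept(t,*f(*c),.154)) for c in((568,252),(683,237))];print('rib',(i+j)/2)
# other things unchanged? diff of top1 vs top8 away from arm
for n1,n2 in(('top1','top8'),('side1','side8')):
    D=np.abs(load(n1)['image'].astype(int)-load(n2)['image']).max(2)
    R_={'top1':{'fired':(90,215,340,430),'vase':(170,212,155,200),'bowl':(228,275,183,232),'spat':(230,258,345,440),'jar':(195,225,445,478)},'side1':{'fired':(130,215,210,330),'vase':(315,378,305,350),'bowl':(288,338,368,425),'spat':(135,205,345,372),'jar':(110,140,305,328)}}[n1]
    for q,(r0,r1,c0,c1) in R_.items(): print(n1,q,(D[r0:r1,c0:c1]>45).mean().round(3))
```

```text
top8 16 [-0.1265 -0.0246] pivot->centroid angle 1.86 x -0.1521 -0.0987 y -0.0281 -0.0168
side8 176 [-0.1184 -0.0076] pivot->centroid angle 1.087 x -0.1508 -0.0914 y -0.022 0.0056
[-0.14218897 -0.01919975  0.154     ] [-0.0963171  -0.02205554  0.154     ] angle 1.632971807200717
rib [-0.06241817 -0.00175158  0.154     ]
top1 fired 0.363
top1 vase 0.0
top1 bowl 0.0
top1 spat 0.776
top1 jar 0.404
side1 fired 0.059
side1 vase 0.0
side1 bowl 0.0
side1 spat 0.292
side1 jar 0.133
```

The button is at its stop: hand-read angle 1.63 ± 0.06, and the rib is at box x of about -62 mm. The fired-box, spatula and jar differences come from the arm and its shadow, so I'll return to the start pose for a like-for-like comparison and then hand in.

Run:
```python
from h import *
p=manip.state()['tool_pos']; manip.move_linear([p[0],p[1],.42],rate=.3)
q0=[-1.179,.264,1.604,0,1.274,-.037]
up=np.array([.281,-.614,.40]); manip.move_pose(up,[1.98493333,.43425274,-1.98563608]); manip.set_joints(q0); manip.dwell(.3); rep()
for n1,n,R_ in(('top1','top',{'fired':(90,215,340,430),'vase':(170,212,155,200),'bowl':(228,275,183,232),'spat':(230,258,345,440),'jar':(195,225,445,478)}),('side1','side',{'fired':(130,215,210,330),'vase':(315,378,305,350),'bowl':(288,338,368,425),'spat':(135,205,345,372),'jar':(110,140,305,328)})):
    D=np.abs(load(n1)['image'].astype(int)-shot(n,n+'9')['image']).max(2)
    print(n,{q:float((D[a:b,c:e]>40).mean().round(3)) for q,(a,b,c,e) in R_.items()})
```

```text
31.98 box [-0.4561 -0.7322  0.2015] F [ 0.4 -0.5 -0.2]
top {'fired': 0.0, 'vase': 0.0, 'bowl': 0.0, 'spat': 0.0, 'jar': 0.0}
side {'fired': 0.0, 'vase': 0.0, 'bowl': 0.0, 'spat': 0.0, 'jar': 0.0}
```

```bash
python3 -c "
from h import *
order.close_job(); rep()"
```

```text
the job is handed in; nothing more can be done
the job is handed in; nothing more can be done
```

The grey cups' box is shut and locked, and I handed the job in at about 32 s on the robot's clock. I pushed the cover shut by its rib with closed fingertips, then pushed the red button round to its stop.

**Missed first push:** the real fingertips sit about 40 mm above the TCP position the robot reports. My first push passed over the rib without touching anything. I measured the offset from the side camera, corrected for it and repeated the push.

**Last checks:**
- **Cover:** the force rose to about 10 N at the stop. In the pictures the cover meets the rim and the rib reads about -62 mm in box x (shut is -60 mm).
- **Button:** it stopped under about 15 N (13 N of it sideways) and read 1.63 rad from hand-picked pixels, against 1.571 rad at the stop, within my reading error of about 0.06. An automatic colour-based estimate disagreed (1.86 and 1.09 rad). I set it aside because it saw only 16 pixels in the top view and included the button's side face in the side view.
- **Everything else:** back at the start pose, before-and-after pictures from both cameras showed no change at the ochre box, vase, bowl, spatula or jar. The grey cups are under the cover, so I could not recheck them, but nothing touched them as far as the force readings show.

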